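Hold open the gate of the bay with the lens plate

TASK

One of the test rack's two bays holds the lens plate (the flat white plate with rows of small domes): on that bay's gate, lift the sagging bolt by its knob over the bent-up lip of the keeper while drawing it back until it is fully clear, without wrenching it against the keeper. Then, with the bolt kept drawn, swing that gate towards the robot until it stands ajar by about 20 degrees and finish still holding it there with the fingers, because it springs shut. Leave the other gate shut and bolted and everything else where it lies.

Things in the scene. Friction and masses are not known exactly. Their poses are not given: they have to be found in the camera images.
- rack: White sheet-metal test rack with a grey floor standing on the bench, 230 x 500 mm, two open-topped bays side by side, each closed on the robot's side by a low gate (gate tops 105 mm high). Origin at bench height in the middle of the gate line; its x axis points away from the robot into the bays, y to the left along the gates. The left bay spans y = +2 to +240 mm, the right bay y = -240 to -2 mm. The rack is fixed; its place and yaw differ from run to run.
- keeper: Steel keeper bracket on the rack's middle post, serving both bolts; its origin is the rack's origin. Its base plate is 90 mm above the bench; on either side (rack y = +30 and -30 mm, 6 mm thick) its end is bent up into a lip whose top is 109.5 mm high. A front cheek (plate 5 mm thick at rack x = -21 mm, y from -33 to +33 mm, up to 137 mm high) keeps a bolt's collar from swinging out towards the robot. It has no top.
- lens_plate: Flat white plastic lens plate, 70 x 150 x 8 mm, with 3 rows of 7 small domes on top; lies loose on the floor of one bay (sign of its y in the rack's frame: + left, - right). Origin at the centre of its underside.
- heat_sink: Aluminium heat sink with 7 upright fins, 70 x 120 x 30 mm, loose in the other bay. Origin at the centre of its underside.
- gasket: Black rubber ring, 44 mm across, 6 mm high, loose at the back of the left bay. Leave alone. Origin at the centre of its underside.
- spacer: Aluminium cylinder, 24 mm across, 30 mm high, standing loose at the back of the right bay. Leave alone. Origin at the centre of its underside.
- screw_carton: Open cardboard carton of screws, 90 x 120 x 85 mm, left on the bench. Leave alone. Origin at the centre of its underside.
- tape_roll: Roll of clear tape lying flat, 90 mm across, 24 mm high, front left on the bench. Leave alone. Origin at the centre of its underside.
- screwdriver: Screwdriver lying front right on the bench. Leave alone.
- spare_plates: Stack of 4 spare lens plates, 70 x 150 x 36 mm, on the bench right of the rack. Not in a bay; leave alone. Origin at the centre of its underside.
- left_gate: The left gate: aluminium frame 188 mm long with wire bars, hinged on the rack's outer left post. Origin at bench height on its vertical hinge axis (closed: rack x = -10 mm, y = +230 mm); it carries the bolt on top of its upper rail. Its axes are parallel to the rack's when closed and turn with it. Free edge next to the middle post (rack y = +42 mm).
- left_swing (a joint): Opening angle of the left gate, rad: 0 closed, grows as the free edge swings towards the robot (clockwise seen from above), up to 1.2. A closing spring of about 0.25 N m when shut, 0.43 N m at 20 degrees, always pulls it shut.
- left_lift (a joint): How far the left bolt is lifted, rad: 0 sagging under its own weight (tip 0.06 rad below level), 0.06 level, at most 0.17. The bolt tilts about a level axis through its barrel, rack y = +180 mm on the gate, 125 mm above the bench. Its collar clears the lip above about 0.055, that is with the knob raised by 6 mm; a raise of 9 to 11 mm is comfortable. It falls back when let go.
- left_draw (a joint): How far the left bolt is drawn back along itself, m: 0 fully home in the keeper, up to 0.045, growing towards the gate's own hinge (+y of the rack when the gate is shut). Starts between 0 and 3 mm. Stays where it is left (1.2 N friction). Unlifted, the collar catches on the lip at about 3 to 5 mm; past 20 mm it is out of the keeper and lip and cheek no longer hinder the gate.
- left_knob (a point): Grip point on the left bolt's knob, a plain upright round steel post 16 mm across standing on the rod, nearly vertical. The point lies on the post's axis 45 mm above the rod's axis and 13 mm below the post's top; at the start some 163 mm above the bench, rack y about +72 mm. The post is free all round from 8 mm above the rod axis; 0.19 to 0.29 kg hang on it (bolt and barrel).
- left_collar (a point): Centre of the round collar, 28 mm across and 6 mm thick, on the tip of the left bolt (rod 8 mm thick). At the start it hangs behind the keeper's lip, rack y about +18 mm, its lowest edge 8 mm below the lip's top.
- right_gate: The right gate: aluminium frame 188 mm long with wire bars, hinged on the rack's outer right post. Origin at bench height on its vertical hinge axis (closed: rack x = -10 mm, y = -230 mm); it carries the bolt on top of its upper rail. Its axes are parallel to the rack's when closed and turn with it. Free edge next to the middle post (rack y = -42 mm).
- right_swing (a joint): Opening angle of the right gate, rad: 0 closed, grows as the free edge swings towards the robot (counter-clockwise seen from above), up to 1.2. A closing spring of about 0.25 N m when shut, 0.43 N m at 20 degrees, always pulls it shut.
- right_lift (a joint): How far the right bolt is lifted, rad: 0 sagging under its own weight (tip 0.06 rad below level), 0.06 level, at most 0.17. The bolt tilts about a level axis through its barrel, rack y = -180 mm on the gate, 125 mm above the bench. Its collar clears the lip above about 0.055, that is with the knob raised by 6 mm; a raise of 9 to 11 mm is comfortable. It falls back when let go.
- right_draw (a joint): How far the right bolt is drawn back along itself, m: 0 fully home in the keeper, up to 0.045, growing towards the gate's own hinge (-y of the rack when the gate is shut). Starts between 0 and 3 mm. Stays where it is left (1.2 N friction). Unlifted, the collar catches on the lip at about 3 to 5 mm; past 20 mm it is out of the keeper and lip and cheek no longer hinder the gate.
- right_knob (a point): Grip point on the right bolt's knob, a plain upright round steel post 16 mm across standing on the rod, nearly vertical. The point lies on the post's axis 45 mm above the rod's axis and 13 mm below the post's top; at the start some 163 mm above the bench, rack y about -72 mm. The post is free all round from 8 mm above the rod axis; 0.19 to 0.29 kg hang on it (bolt and barrel).
- right_collar (a point): Centre of the round collar, 28 mm across and 6 mm thick, on the tip of the right bolt (rod 8 mm thick). At the start it hangs behind the keeper's lip, rack y about -18 mm, its lowest edge 8 mm below the lip's top.

How it is judged:
On the way, in this order (a step that is already met when the one before it is completed fails the run):
1. the bolt of the gate before the lens plate is lifted over the keeper's lip and drawn at least 22 mm, clear of the keeper (((y of lens_plate in the frame of rack above 0 m and value of joint left_draw above 0.022 m) or (y of lens_plate in the frame of rack below 0 m and value of joint right_draw above 0.022 m))), for 0.1 s.
2. that gate stands ajar (((y of lens_plate in the frame of rack above 0 m and value of joint left_swing between 0.2 and 0.55 rad) or (y of lens_plate in the frame of rack below 0 m and value of joint right_swing between 0.2 and 0.55 rad))), for 0.2 s.
At the end, for the whole second after the job is handed in: The gate of the bay with the lens plate stands still at 0.2 to 0.55 rad (about 11 to 31 degrees), held by the fingers (more than 1 N on the gate or its bolt), its bolt still drawn by more than 20 mm; the other gate is shut (under 0.03 rad) and its bolt home (drawn less than 10 mm) (((y of lens_plate in the frame of rack above 0 m and value of joint left_swing between 0.2 and 0.55 rad and velocity of joint left_swing between -0.08 and 0.08 rad/s and value of joint left_draw above 0.02 m and contact force between the fingers and left_gate above 1 N and value of joint right_swing below 0.03 rad and value of joint right_draw below 0.01 m) or (y of lens_plate in the frame of rack below 0 m and value of joint right_swing between 0.2 and 0.55 rad and velocity of joint right_swing between -0.08 and 0.08 rad/s and value of joint right_draw above 0.02 m and contact force between the fingers and right_gate above 1 N and value of joint left_swing below 0.03 rad and value of joint left_draw below 0.01 m))); the arm keeps its last pose, push and grip.
It fails at once if a bolt is wrenched against the keeper with more than 40 N (contact force between any of left_gate, right_gate and keeper above 40 N).
It fails at once if the gate of the bay without the lens plate is unbolted or opened ((y of lens_plate in the frame of rack above 0 m and (value of joint right_draw above 0.015 m or value of joint right_swing above 0.06 rad)) or (y of lens_plate in the frame of rack below 0 m and (value of joint left_draw above 0.015 m or value of joint left_swing above 0.06 rad))).
It fails at once if something lying in the bays or on the bench is moved by more than 30 mm (distance of any of lens_plate, heat_sink, gasket, spacer, screw_carton, tape_roll, screwdriver, spare_plates from where it was at the start of the episode above 0.03 m).
It also fails if it takes over 42 s, if anything falls off the work surface, if the arm or the gripper's body presses on something with over 40 N, if the wrist force passes 120 N, or if a joint passes its speed limit or range.

ROBOT

A 6-joint arm with a two-finger parallel gripper is mounted at the origin on the work surface. World frame = base frame: x ahead of the robot, y to its left, z up, the work surface at z = 0. Lengths are in m, angles in rad, forces in N, time in s.
With the tool pointing down it reaches from about 0.2 to 0.875 m from the base axis. Payload 3.4 kg.
Tool frame: the origin (TCP) lies between the finger pads; the fingertips stand 25 mm ahead of it and the grasp point (between the pads) lies 6 mm ahead of it (r.nose_length is the z of the fingertips in the tool frame, in m); z points along the fingers, x is the direction in which the jaws open and shut, and the axes are right-handed (so a half turn about z gives the same grasp; the last joint's range is limited). The gripper opens to 94 mm and grips with 3 to 60 N. Pads are 16 mm wide; open, the fingers measure 119 mm over their backs; the gripper's body (75 mm by 177 mm) begins 78 mm behind the grasp point.
Start: joints at [1.222, 0.276, 1.505, -0, 1.361, -0.121], TCP at [0.13, 0.56, 0.23] pointing down, gripper open.
Joint ranges: [-2.89, 2.89], [-0.75, 2.08], [0.22, 2.7], [-1.18, 4.32], [0.11, 2.71], [-2.7, 2.7]. Speed limits (rad/s): [2.57, 2.57, 3.14, 3.14, 3.14, 3.14].

INTERFACE

Orientations are given as a unit quaternion [w, x, y, z].
In Python, from plant import r, gripper_to, inverse_kinematics, vision, models, telemetry gives the robot as it stands. Calls block until the motion is done:
- r.move_to(position, orientation): joint-space move of the TCP to a pose.
- r.move_l(position, rot=None, vel=0.15, guard=None): straight line of the TCP; rot=None keeps the orientation; vel is the mean speed in m/s. With guard (N) it stops when the force on the tool has changed by that much, and returns True; else False.
- r.movej(angles): joint-space move.
- gripper_to(opening, f_grip=None): finger opening in m; f_grip is the grip in N (None keeps the last); returns when the fingers have stopped.
- r.hold(seconds).
- inverse_kinematics(position, orientation): joint angles nearest the present ones, or None.
- vision.snapshot(name): name is "side" or "top" or "wrist"; returns the picture (400x640x3 uint8, red, green, blue); there is no depth.
- vision.get_calibration(name): a dict with "fx", "fy", "cx", "cy" (pixels), "position" and "orientation" of the camera in the world. Camera axes: x right, y down, z forward; pixel columns grow to the right and rows downward; lengths in m; the calibration is good to about 2 mm. The wrist camera is an equidistant fisheye: a pixel r from the principal point sees the ray r / f radians off the axis. A picture is of the moment at which its call begins: read the wrist's pose just before it. get_calibration takes no time and is no camera call; for the wrist camera it gives the pose at the moment of the call.
A pose or a line that the arm cannot do raises r.PlanningError and nothing moves.
- r.sign_off(): hands the job in, once; it reports no verdict.
Trained networks look in the newest picture that a camera, given by its name, has taken for a name from the list of things; names that differ only in an ending like _2 or _b are one class to them, and where a whole thing is asked for, a point or a joint stands for the part that bears it (a point fixed in the world has none). Each returns a list of dicts, best first, with "score" (0 to 1); they miss things now and then, are a little off and sometimes report something else, mostly with a low value. They report only what shows in the picture. A call takes as long as a camera call.
- models.boxes_of(thing, camera): "at" ([x, y, z] in m, in world coordinates, good to about 4 mm: the middle of the surface that is visible of it).
- models.regions_of(thing, camera): "pixels" (400x640 bool, what is visible of it).
- models.mark_of(thing, camera): "at" ([x, y, z] in m, in world coordinates, good to about 4 mm: a listed point, or the origin of a listed thing).
Readings, each from a call of its own:
- telemetry.current_t(): time.
- telemetry.current_joints(): joint angles.
- telemetry.current_dq(): joint speeds.
- telemetry.current_joint_efforts(): joint torques, N m.
- telemetry.current_ee_pos(): TCP position.
- telemetry.current_tool_rot(): TCP orientation.
- telemetry.current_wrist_force(): force on the tool from outside, world axes, zero at the start.
- telemetry.current_torque(): the same for the moment, N m.
- telemetry.current_opening(): finger opening in m.
Only numpy, scipy, OpenCV 4.12 (cv2) and the standard library are available. Lean on these libraries where they do the work, as an engineer would, in place of code of your own. Each camera call takes 0.05 s, during which the arm holds its last target.

## Working session

There is one attempt and no reset: what is moved stays moved. The work goes in short steps, each a Python script; the robot and the scene stay as the last script left them, time stands still between calls to the robot, and variables do not carry over. Pictures are saved under pics/ and viewed, and the job is handed in when it is done.

```bash
ls; mkdir -p pics
python3 - <<'E'
from plant import r, gripper_to, inverse_kinematics, vision, models, telemetry
import cv2
for n in ("top","side"):
    im=vision.snapshot(n); cv2.imwrite(f"pics/a_{n}.png",im[:,:,::-1])
    c=vision.get_calibration(n); print(n,c)
    for t in ("lens_plate","heat_sink","rack","left_knob","right_knob","left_gate","right_gate","left_collar","right_collar"):
        d=models.mark_of(t,n); print(t,[(x["at"],x["score"]) for x in d[:2]])
print(telemetry.current_t(),telemetry.current_tool_rot())
E
```

```text
pics
top {'fx': 383.3876451777253, 'fy': 383.3876451777253, 'cx': 323.37173962348925, 'cy': 200.06615884107944, 'position': array([ 0.45483307, -0.00759142,  1.27972526]), 'orientation': array([ 0.01931456, -0.69687382,  0.71662903, -0.02089642])}
lens_plate [([0.6162, 0.1313, 0.0076], 0.86)]
heat_sink [([0.6401, -0.1167, 0.0048], 0.64), ([0.4929, 0.2195, -0.0022], 0.35)]
rack [([0.5311, -0.0054, -0.0006], 0.86)]
left_knob [([0.5218, 0.0639, 0.1657], 0.73)]
right_knob [([0.5379, -0.0755, 0.1636], 0.49)]
left_gate [([0.4919, 0.216, -0.0021], 0.83), ([0.6875, 0.1002, 0.0081], 0.64)]
right_gate [([0.5512, -0.2311, 0.0004], 0.87), ([0.5372, -0.0748, 0.1623], 0.74)]
left_collar [([0.5264, 0.0136, 0.1159], 0.63)]
right_collar []
side {'fx': 474.6292939845146, 'fy': 474.6292939845146, 'cx': 324.7493675386299, 'cy': 193.5958826725038, 'position': array([ 0.1631549 , -1.21213659,  0.88814693]), 'orientation': array([-0.48569667,  0.86195574, -0.12409891,  0.07570014])}
lens_plate [([0.613, 0.1314, 0.0053], 0.53), ([0.5359, -0.0768, 0.1631], 0.22)]
heat_sink [([0.6396, -0.1189, 0.0073], 0.63)]
rack [([0.5346, -0.0067, 0.0001], 0.8)]
left_knob [([0.5226, 0.0655, 0.1625], 0.45)]
right_knob [([0.5373, -0.0792, 0.1632], 0.59), ([0.6122, 0.1296, 0.0046], 0.47)]
left_gate [([0.4848, 0.2228, 0.0009], 0.97)]
right_gate []
left_collar [([0.5267, 0.011, 0.1157], 0.43)]
right_collar [([0.5305, -0.0273, 0.1114], 0.56), ([0.6412, -0.1187, 0.0076], 0.28)]
1.0 [-7.91203567e-06  7.82874904e-01  6.22179141e-01  4.18899115e-05]
```

View pics/a_top.png

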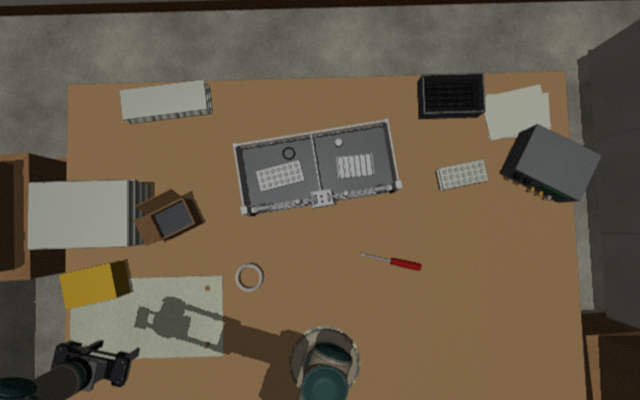

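View pics/a_side.png

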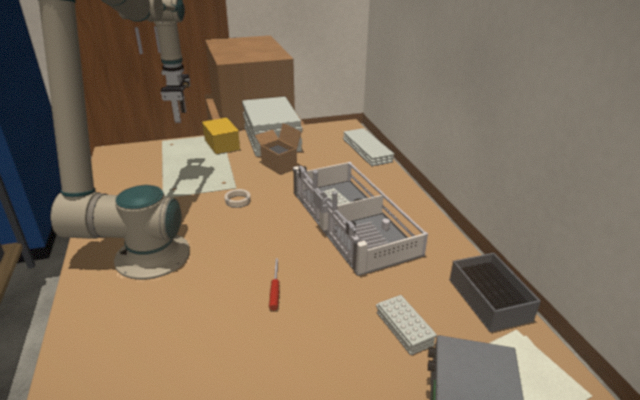

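The lens plate is in the left bay (top view, pixel ~(280,176)) and the heat sink is in the right bay (~(355,165)). So I want the left gate. Next I'll hover over its knob and refine its position with the wrist camera.

```bash
cat > h.py <<'E'
from plant import r, gripper_to, inverse_kinematics, vision, models, telemetry
import numpy as np, cv2
def q(phi): return [0,np.cos(phi/2),np.sin(phi/2),0]
def stat(s=""):
    print(s,"t",round(telemetry.current_t(),2),"p",np.round(telemetry.current_ee_pos(),4),"F",np.round(telemetry.current_wrist_force(),1),"open",round(telemetry.current_opening(),4))
def marks(names,cam):
    for t in names:
        print(cam,t,[(np.round(x["at"],4).tolist(),x["score"]) for x in models.mark_of(t,cam)[:2]])
E
python3 - <<'E'
from h import *
stat()
r.move_to([0.44,0.065,0.30],q(0.12))
stat()
im=vision.snapshot("wrist"); cv2.imwrite("pics/b_wrist.png",im[:,:,::-1]); print(vision.get_calibration("wrist"))
marks(["left_knob","right_knob","rack","left_gate","right_gate","left_collar"],"wrist")
E
```

```text
t 1.0 p [0.1299 0.5602 0.2305] F [ 0.7 -0.1  0.3] open 0.0941
 t 3.11 p [0.44   0.0657 0.2999] F [0.2 0.1 0.3] open 0.0941
{'fx': 309.70691628693146, 'fy': 309.70691628693146, 'cx': 315.14869539466866, 'cy': 199.956461711689, 'position': array([0.43271796, 0.13134846, 0.45279024]), 'orientation': array([0.11445176, 0.99157246, 0.06038826, 0.00617291])}
wrist left_knob [([0.5151, 0.0609, 0.1633], 0.6)]
wrist right_knob [([0.5372, -0.0722, 0.1581], 0.73)]
wrist rack [([0.5319, -0.0053, 0.0023], 0.76)]
wrist left_gate [([0.4917, 0.224, -0.005], 0.91)]
wrist right_gate [([0.5539, -0.2378, 0.0001], 0.83)]
wrist left_collar [([0.5265, 0.0168, 0.1148], 0.62)]
```

View pics/b_wrist.png

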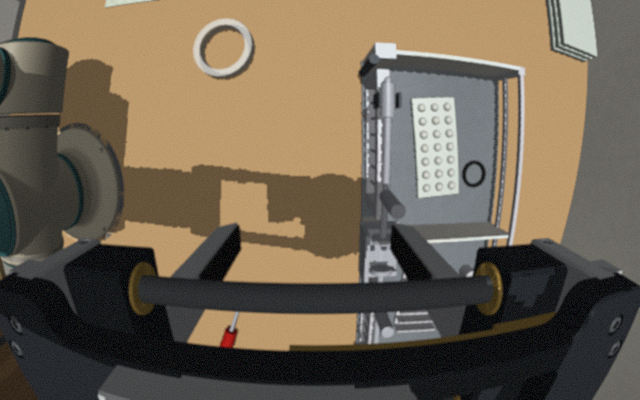

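```bash
cat >> h.py <<'E'
from scipy.spatial.transform import Rotation as R
def Rm(c):
    w,x,y,z=c["orientation"]; return R.from_quat([x,y,z,w]).as_matrix()
def proj(P,c,fish=False):
    p=Rm(c).T@(np.array(P)-c["position"])
    if not fish: return np.array([c["fx"]*p[0]/p[2]+c["cx"],c["fy"]*p[1]/p[2]+c["cy"]])
    rho=np.hypot(p[0],p[1]); th=np.arctan2(rho,p[2]); return np.array([c["fx"]*th*p[0]/rho+c["cx"],c["fy"]*th*p[1]/rho+c["cy"]])
def ray(u,v,c,fish=False):
    x=(u-c["cx"])/c["fx"]; y=(v-c["cy"])/c["fy"]
    if fish:
        th=np.hypot(x,y); d=np.array([x/th*np.sin(th),y/th*np.sin(th),np.cos(th)])
    else: d=np.array([x,y,1.])
    return Rm(c)@d
def atz(u,v,c,z,fish=False):
    d=ray(u,v,c,fish); return c["position"]+d*(z-c["position"][2])/d[2]
E
python3 - <<'E'
from h import *
im=cv2.imread("pics/b_wrist.png"); c=vision.get_calibration("wrist")
K=np.array([0.521,0.064,0.163])
for dz in (-37,0,13): print(dz,proj(K+[0,0,dz/1000],c,True))
cv2.imwrite("pics/b_crop.png",cv2.resize(im[60:260,350:450],None,fx=4,fy=3*1.0,interpolation=cv2.INTER_CUBIC)[:600])
a=cv2.imread("pics/a_top.png"); ct=vision.get_calibration("top")
print(proj(K+[0,0,.013],ct),proj(K-[0,0,.037],ct))
cs=vision.get_calibration("side"); print(proj(K+[0,0,.013],cs),proj(K-[0,0,.037],cs))
s=cv2.imread("pics/a_side.png")
t=cv2.resize(a[170:230,230:330],None,fx=7.9,fy=5,interpolation=cv2.INTER_CUBIC)
t2=cv2.resize(s[140:240,290:390],None,fx=5,fy=5,interpolation=cv2.INTER_CUBIC)
cv2.imwrite("pics/b_t.png",t);cv2.imwrite("pics/b_s.png",t2)
E
```

```text
-37 [387.60373353 200.51920854]
0 [395.86686828 209.10161069]
13 [399.21587428 212.60105299]
[297.35907268 199.62531624] [298.45903315 200.58789419]
[314.88743408 169.79804113] [314.89962979 183.49461896]
```

View pics/b_crop.png

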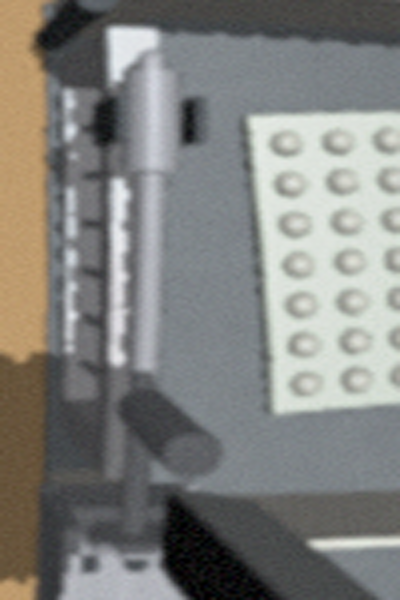

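View pics/b_t.png

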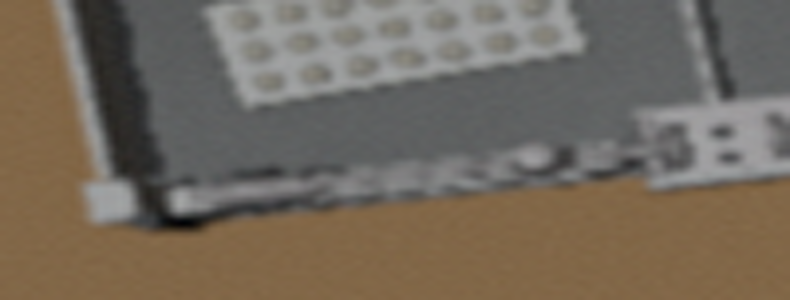

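View pics/b_s.png

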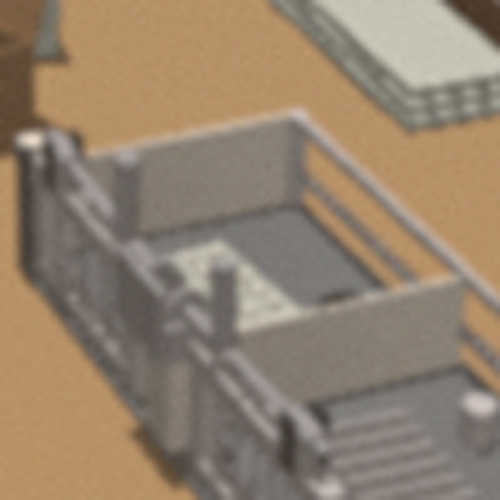

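Run:
```python
from h import *
c=vision.get_calibration("wrist"); ct=vision.get_calibration("top")
print(atz(397.5,211.7,c,.176,True), atz(298.1,200.7,ct,.176))
# barrel ends & rod line, z=.125 from wrist
for u,v in ((152,75),(150,165),(147,350)):
    print(atz(350+u/4,60+v/3,c,.125,True))
```

```text
[0.51913135 0.06467969 0.176     ] [0.51783774 0.06193984 0.176     ]
[0.50332259 0.18876657 0.125     ]
[0.50681672 0.15627951 0.125     ]
[0.51580808 0.09001893 0.125     ]
```

The knob measures about (0.519, 0.064), with rack yaw about 0.125. The overlays agree with the wrist view at (397.5,212) and the top view at (298,201). Next I'll descend around it with the jaws along rack x.

Run:
```python
from h import *
y=0.125
r.move_to([0.519,0.064,0.25],q(y))
g=r.move_l([0.519,0.064,0.169],vel=0.12,guard=8); stat(f"down {g}")
gripper_to(0.03,5); stat("near")
im=vision.snapshot("wrist"); cv2.imwrite("pics/c_wrist.png",im[:,:,::-1])
marks(["left_knob"],"wrist")
```

```text
down False t 4.74 p [0.5195 0.064  0.1701] F [ 0.7 -0.5 -0.4] open 0.094
near t 5.82 p [0.519 0.064 0.169] F [ 0.  -0.7 -0.1] open 0.03
wrist left_knob [([0.5184, 0.0633, 0.1636], 0.64)]
```

View pics/c_wrist.png

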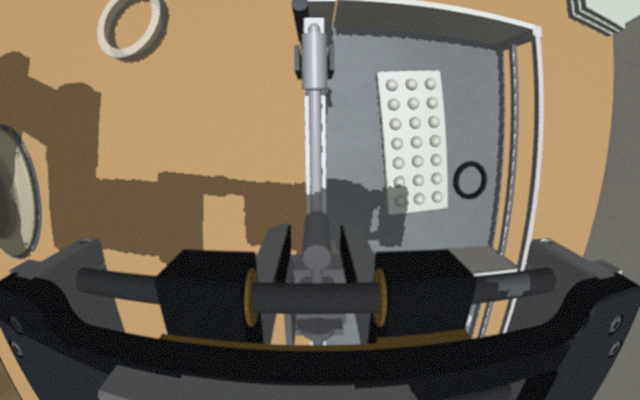

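The knob, at about (317,257), sits centred between the fingers. I'll close and lift along the bolt's arc, checking force on the way.

Run:
```python
from h import *
yw=0.125; yv=np.array([-np.sin(yw),np.cos(yw),0])
gripper_to(0.0,8); stat("closed")
gripper_to(0.0,30); stat("firm")
p0=np.array([0.519,0.064,0.169])
for a in (0.03,0.06,0.095):
    d=yv*(108*(1-np.cos(a))+38*np.sin(a))/1000+np.array([0,0,1])*(108*np.sin(a)-38*(1-np.cos(a)))/1000
    r.move_l(p0+d,vel=0.03); stat(f"lift {a}")
im=vision.snapshot("wrist"); cv2.imwrite("pics/d_wrist.png",im[:,:,::-1])
marks(["left_knob","left_collar"],"wrist")
```

```text
closed t 6.29 p [0.5192 0.064  0.1691] F [ 0.2 -0.  -0.4] open 0.0158
firm t 6.51 p [0.5192 0.064  0.169 ] F [ 0.6 -0.4 -0.7] open 0.0155
lift 0.03 t 6.78 p [0.5187 0.065  0.1718] F [ 1.9 -0.8 -4.4] open 0.0154
lift 0.06 t 7.04 p [0.5186 0.0666 0.1753] F [ 1.2  0.5 -5.6] open 0.0153
lift 0.095 t 7.33 p [0.5184 0.0684 0.1792] F [ 0.4  1.3 -4.8] open 0.0155
wrist left_knob [([0.687, 0.1024, 0.0025], 0.75), ([0.5155, 0.0652, 0.1757], 0.74)]
wrist left_collar [([0.5279, 0.017, 0.1272], 0.69), ([0.7198, -0.0672, 0.0045], 0.37)]
```

View pics/d_wrist.png

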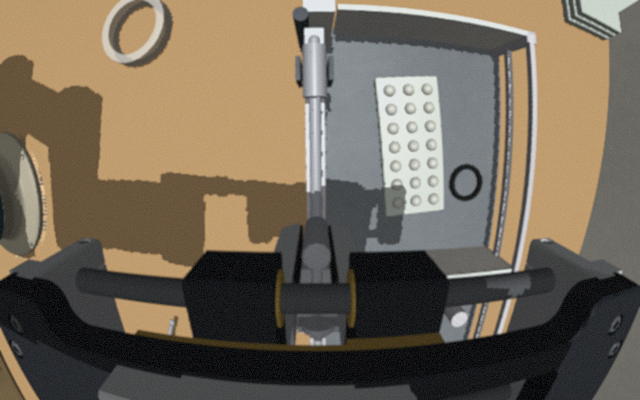

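The collar has risen from about z 0.115 to 0.127 with about 5 N on the tool, so the lift is good. Next I'll draw it back with a guard.

Run:
```python
from h import *
yw=0.125; yv=np.array([-np.sin(yw),np.cos(yw),0])
p0=np.array([0.519,0.064,0.169]); a=.095
p0=p0+yv*(108*(1-np.cos(a))+38*np.sin(a))/1000+np.array([0,0,1])*(108*np.sin(a)-38*(1-np.cos(a)))/1000
for d in (8,16,24,32):
    g=r.move_l(p0+yv*d/1000+[0,0,-.00002*d],vel=0.05,guard=12); stat(f"draw {d} {g}")
    if g: break
im=vision.snapshot("wrist"); cv2.imwrite("pics/e_wrist.png",im[:,:,::-1])
marks(["left_knob","left_collar"],"wrist")
```

```text
draw 8 False t 7.78 p [0.5174 0.0765 0.1789] F [ 0.6  0.  -4.7] open 0.0159
draw 16 False t 8.09 p [0.5163 0.0847 0.1786] F [ 1.7  0.4 -4.2] open 0.0153
draw 24 False t 8.4 p [0.5153 0.0926 0.1784] F [ 0.4  1.5 -5.8] open 0.0153
draw 32 False t 8.71 p [0.5142 0.1005 0.1783] F [ 0.4  1.4 -5.2] open 0.0154
wrist left_knob [([0.5122, 0.096, 0.1734], 0.9), ([0.2812, 0.2377, -0.0009], 0.46)]
wrist left_collar []
```

View pics/e_wrist.png

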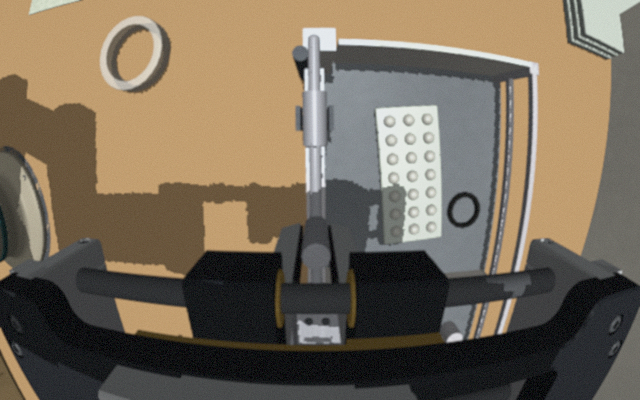

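The rod tail now sticks out behind the barrel at (314,40), so the bolt is drawn about 32 mm with low forces. Next I'll swing the gate about its hinge, turning the tool along with it.

Run:
```python
from h import *
yw=0.125; H=np.array([.4925,.2215])
p=np.array(telemetry.current_ee_pos()); v=p[:2]-H
for th in (0.06,0.12,0.18,0.24,0.30,0.36):
    c,s=np.cos(-th),np.sin(-th); w=H+np.array([c*v[0]-s*v[1],s*v[0]+c*v[1]])
    g=r.move_l([w[0],w[1],p[2]],rot=q(yw-th),vel=0.03,guard=20); stat(f"sw {th} {g}")
    if g: break
r.hold(0.5); stat()
for n in("wrist","top"):
    im=vision.snapshot(n); cv2.imwrite(f"pics/f_{n}.png",im[:,:,::-1])
    marks(["left_knob","left_gate"],n)
im=im[150:250,220:420]; cv2.imwrite("pics/f_t.png",cv2.resize(im[:,:,::-1],None,fx=4,fy=4,interpolation=cv2.INTER_CUBIC))
```

```text
sw 0.06 False t 9.26 p [0.5074 0.0989 0.1785] F [ 1.6  0.1 -4.7] open 0.0154
sw 0.12 False t 9.66 p [0.5001 0.0981 0.1785] F [ 1.8 -1.4 -4.4] open 0.0155
sw 0.18 False t 10.06 p [0.4926 0.0981 0.1784] F [ 1.9 -1.  -4.5] open 0.0153
sw 0.24 False t 10.46 p [0.4851 0.0985 0.1784] F [ 2.2 -1.1 -4.1] open 0.0154
sw 0.3 False t 10.86 p [0.4778 0.0991 0.1784] F [ 3.  -1.4 -4.5] open 0.0157
sw 0.36 False t 11.26 p [0.4705 0.1002 0.1784] F [ 3.6 -2.5 -4.6] open 0.0158
 t 11.76 p [0.4704 0.1003 0.1783] F [ 3.7 -1.3 -5. ] open 0.0155
wrist left_knob []
wrist left_gate [([0.4883, 0.2219, -0.0037], 0.67), ([0.639, -0.1198, 0.0038], 0.62)]
top left_knob []
top left_gate []
```

View pics/f_wrist.png

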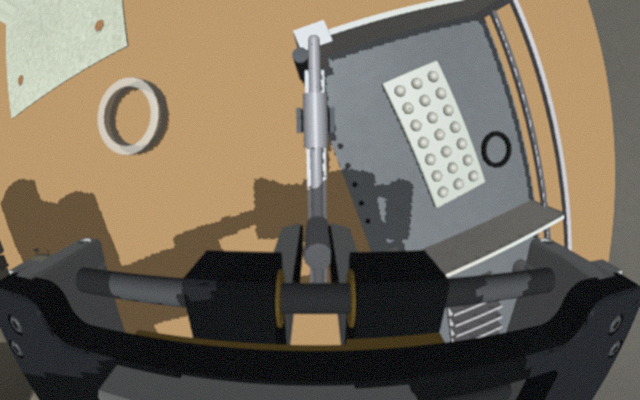

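View pics/f_t.png

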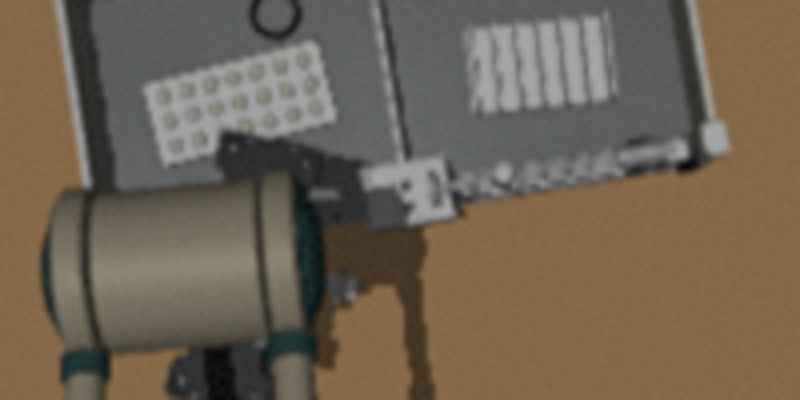

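The wrist view shows the gate's rod at (315,40–250) still lined up with the tool, so it has turned about 20°. The tail protrudes behind the barrel as before, so the bolt is still drawn. In the top crop the collar stands free of the keeper at (345,290), and the right gate is straight and shut. The forces are steady, so I'll hand in.

Run:
```python
from h import *
stat(); r.sign_off(); stat()
```

```text
t 12.06 p [0.4702 0.1003 0.1783] F [ 3.5 -1.7 -3.2] open 0.0154
the job is handed in; nothing more can be done
the job is handed in; nothing more can be done
```

I handed the job in at 12.1 s, with the fingers still holding the left gate open at about 0.36 rad (20°) by its knob. The lens plate is in the left bay, so that was the gate to open.

- **Bolt:** I gripped the knob at 30 N, raised it about 10 mm along the bolt's arc and drew it about 32 mm. The force on the tool changed by only about 6 N at most, so the bolt was never wrenched against the keeper.
- **Gate:** I swung it about its hinge, turning the tool with it. The last reading showed about 3.5 N towards the gate's closing side, which fits the closing spring, and the fingers were still closed on the post (15.4 mm opening).
- **Last pictures:** The gate is lined up with the turned tool, the rod's tail still sticks out behind the barrel, and the collar is clear of the keeper. The right gate looks shut and bolted. The lens plate, heat sink, gasket and tape roll show no sign of having moved.
- **Not confirmed:** In the last pictures the networks did not find the left knob, which the gripper was covering, and the top view did not find the left gate either. The final angle and draw therefore come from the arm's pose and the pictures. I did not check the carton, screwdriver, spacer or spare plates separately at the end; nothing touched them that I know of.

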